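Close the terminal clamp until it bites and mark the lever's travel

ROBOT

A 7-joint arm with a two-finger parallel gripper is mounted at the origin on the work surface. World frame = base frame: x ahead of the robot, y to its left, z up, the work surface at z = 0. Lengths are in m, angles in rad, forces in N, time in s.
With the tool pointing down it reaches from about 0.4 to 0.85 m from the base axis. Payload 4.5 kg.
Tool frame: the origin (TCP) lies between the finger pads; the fingertips stand 19 mm ahead of it and the grasp point (between the pads) is the TCP; z points along the fingers, y is the direction in which the jaws open and shut (so a half turn about z gives the same grasp; the last joint's range is limited). The gripper opens to 88 mm and grips with 3 to 60 N. Pads are 18 mm wide; open, the fingers measure 123 mm over their backs; the gripper's body (75 mm by 187 mm) begins 45 mm behind the grasp point.
Start: joints at [-1.09, 0.689, -0.195, 1.565, 0.157, 0.902, -0.215], TCP at [0.27, 0.564, 0.258] pointing down, gripper open.
Joint ranges: [-3.01, 3.01], [-0.46, 2.08], [-1.47, 1.51], [0.13, 2.56], [-1, 4.14], [0.04, 2.09], [-2.66, 2.66]. Speed limits (rad/s): [2.57, 2.57, 3.14, 3.14, 3.14, 3.14, 3.14].

INTERFACE

Orientations are given as a unit quaternion [x, y, z, w].
In Python, from plant import status, snapshot, finish_job, cut_out, tip_of gives the robot as it stands. The module is installed in compiled form; this text tells all that it offers.
- The arm moves only by the tool carry_out, never from a script. Its arguments are lists of equal length, an entry for each row: "linear": the shift along the world's x, y, z in m, a list of three; "roll": the turn about the world's z in rad. A call has 1 to 8 rows; each row is the pose to reach, as a shift and turn from the pose measured when the call began; what a row does not reach only later rows make up. A row lasts 1/12 s, in which the tool goes at most 41.7 mm and 7.16 degrees, less where a joint would pass 70% of its speed; a pose out of reach is approached as far as the arm can. A call with a gripper value outside its range is refused whole. "gripper" is the opening, from 0 (shut) to 1 (fully open), set as the call begins (left out, the last holds). The fingers move at their own pace and stop on an object; "grip_force" is the grip in N (left out, the last holds). Time passes only in rows, so rows that repeat a pose let the fingers close. It gives the time, the measured TCP pose, the force and the opening at its end, in the units of the state.
- status.get_state(): the state, without advancing time (a new reading comes with each control period).
- snapshot(name): name is "scene" or "top"; returns a dict with "img" (480x640x3 uint8, red, green, blue), "range_z" (480x640 float32, m along the optical axis (not along the pixel's ray), 0 where there is no reading), "fx", "fy", "cx", "cy" (pixels), "world_from_camera" (4x4, takes a point from camera to world coordinates). Camera axes: x right, y down, z forward; pixel columns grow to the right and rows downward; lengths in m; the calibration is good to about 2 mm. A picture is of the moment at which its call begins.
- finish_job(): hands the job in, once; it reports no verdict.
Trained networks look in a picture, given as the dict that the camera call returned (one of the last four; its "shot" number tells which), for a name from the list of things; names that differ only in an ending like _2 or _b are one class to them, and where a whole thing is asked for, a point or a joint stands for the part that bears it (a point fixed in the world has none). Each returns a list of dicts, best first, with "confidence" (0 to 1); they miss things now and then, are a little off and sometimes report something else, mostly with a low value. They report only what shows in the picture. A call takes as long as a camera call.
- cut_out(picture, query): "region" (480x640 bool, what is visible of it) and "pixel" ([column, row] in pixels, amid what is visible of it).
- tip_of(picture, query): "pixel" ([column, row] in pixels: a listed point, or the origin of a listed thing).
The state is a dict: "clock": time; "q": joint angles; "qd": joint speeds; "joint_torque": joint torques, N m; "tool_pos": TCP position; "eef_rot": TCP orientation; "contact_force": force on the tool from outside, world axes, zero at the start; "moment": the same for the moment, N m; "opening": opening from 0.0 (shut) to 1.0 (fully open).
Only numpy, scipy, OpenCV 4.12 (cv2) and the standard library are available. Lean on these libraries where they do the work, as an engineer would, in place of code of your own. Each camera call takes 0.05 s, during which the arm holds its last target.

TASK

Push the clamp's lever round with its black grip until its light, even drag turns into firm resistance, meaning the hidden jaw has bitten the sleeve, but do not force it past that; it stays where you leave it. Then, with the lever left there, slide the small tell-tale post along its rail until it just touches the back of the lever, so that the scale shows how far the lever went. Leave lever and post like that, with the jaw still biting, and do not disturb the things lying around.

Things in the scene. Friction and masses are not known exactly. Their poses are not given: they have to be found in the camera images.
- clamp: Aluminium terminal clamp, bolted down. Origin: table level under the lever's pivot; x runs from the grip side to the housing, y to the side where the lever starts. Base plate 12 mm thick, x -190..100, y -150..150 mm. Closed housing x -35..100, y -60..60, 74 mm high, a 22 mm sleeve on top to 116 mm. The tell-tale's rail runs along y at x = -85 mm, top 18 mm high, a white scale beside it.
- lever_pivot (a point): On the lever's vertical pivot axis, 37 mm above the table. Its frame turns with the lever: the straight arm runs along its -x, out of the housing's front slot; its +y looks out of the lever's back, the face to push. Arm: steel bar 12 mm thick (y -6..6 mm), 28 to 46 mm above the table.
- lever_pad (a point): Where to push: middle of the back (+y) face of the black grip, 165 mm from the pivot, 41 mm above the table. The grip spans 130 to 195 mm from the pivot, 18 mm thick, 25 to 57 mm above the table. Follow its arc about the pivot. Total push of 8 to 12 N here is a proper bite; about 18 N crushes the sleeve. Once let go the lever springs back a few mm at most and keeps biting.
- lever (a joint): Lever angle (rad, 0..0.85), grows anticlockwise from above, from the clamp's +y side to -y. At 0.45 the arm points to the clamp's -x. Starts at 0 to 0.12. No return spring: even drag of about 3.6 N at lever_pad; stays where left. At an unseen angle, different each time (0.28 to 0.64), the jaw (sprung) meets the sleeve and the push rises by about 2 N per further mm at lever_pad.
- jaw: Hidden jaw on the lever's rear end inside the housing, 60 mm behind the pivot, turning with the lever, sprung. It touches nothing until it bites; its force on the sleeve is 2.75 N for each N of push at lever_pad beyond the drag.
- slide (a joint): Travel of the tell-tale slide (m, 0..0.175), grows along the clamp's -y. At 0 the post's axis is at y = +125 mm of the clamp. Starts at 0 to 0.03, well behind the lever; about 1.5 N of drag; stays where left.
- post (a point): Top centre of the tell-tale's upright steel post, 16 mm thick, 61.5 mm above the table, at x = -85 mm of the clamp, on a 30 x 26 mm block (15 to 25 mm above the table). Push it from its +y side or pinch it from above. Touching the arm, its axis is 14 mm along y of lever_pivot's frame. The lever resists the post, so the touch is felt: a push of 4 to 6 N is plenty.
- gauge: Bystander: steel plug gauge standing upright, 28 mm wide foot, 60 mm tall; origin under its foot. Leave alone.
- driver: Bystander: screwdriver lying on the table, about 200 mm long, 26 mm handle. Leave alone.
- tray: Bystander: grey open parts tray, 130 x 100 x 35 mm; origin under its centre. Leave alone.

How it is judged:
By the outcome, as a careful person would: the job done as asked, in the order asked, and still so for the second after the job is handed in, with the robot touching nothing.
It also fails if it takes over 61 s, if anything falls off the work surface, if the arm or the gripper's body presses on something with over 40 N, if the wrist force passes 120 N, or if a joint passes its speed limit or range.

## Working session

There is one attempt and no reset: what is moved stays moved. The work goes in short steps, Python scripts to look and compute and a tool call to move; the robot and the scene stay as the last step left them, time stands still between calls to the robot, and variables do not carry over. Pictures are saved under pics/ and viewed, and the job is handed in when it is done.

Besides the shell and the picture viewer there is one more tool, called after "Request:" by a JSON object that holds its "name" and its "arguments". carry_out: Moves the arm, as the interface text tells. Its arguments: {"type":"object","properties":{"linear":{"type":"array"},"roll":{"type":"array"},"gripper":{"type":"number"},"grip_force":{"type":"number"}},"required":["linear","roll"]}

```bash
mkdir -p pics; ls; cat > h.py <<'E'
import numpy as np, cv2
from plant import status, snapshot, finish_job, cut_out, tip_of
def w(p,px,z=None,dz=0):
    u,v=px; T=p["world_from_camera"]
    d=np.array([(u-p["cx"])/p["fx"],(v-p["cy"])/p["fy"],1.0])
    if z is None:
        r=p["range_z"][int(round(v)),int(round(u))]
        return (T@np.r_[d*r,1])[:3]
    R=T[:3,:3]@d; o=T[:3,3]
    return o+R*(z-o[2])/R[2]
def save(p,n,im=None):
    cv2.imwrite("pics/"+n,cv2.cvtColor(p["img"] if im is None else im,cv2.COLOR_RGB2BGR))
E
python3 - <<'E'
from h import *
s=status.get_state()
for k in s: print(k,np.round(s[k],3))
for n in ("scene","top"):
    p=snapshot(n); save(p,n+"0.png")
    print(n,np.round(p["world_from_camera"],3).tolist())
    for q,z in (("lever_pivot",.037),("lever_pad",.041),("post",.0615),("clamp",0),("gauge",0),("driver",0.013),("tray",0)):
        for r in tip_of(p,q)[:2]:
            print(q,np.round(r["pixel"]),round(r["confidence"],2),np.round(w(p,r["pixel"],z),4))
E
```

```text
pics
clock 0.0
q [-1.09   0.69  -0.195  1.566  0.157  0.903 -0.215]
qd [-0.    -0.001 -0.002 -0.    -0.001  0.002 -0.001]
joint_torque [ 0.0000e+00 -5.2757e+01 -1.2670e+00 -1.5342e+01 -5.3000e-02  7.0000e-03
  0.0000e+00]
tool_pos [0.27  0.563 0.257]
eef_rot [ 0.222  0.975 -0.001 -0.   ]
contact_force [-0.099 -0.51  -0.263]
moment [-0.084 -0.059 -0.003]
opening 1.0
scene [[-0.588, 0.653, -0.477, 1.078], [0.809, 0.467, -0.357, 0.349], [-0.01, -0.596, -0.803, 0.864], [0.0, 0.0, 0.0, 1.0]]
lever_pad [422. 240.] 0.82 [0.4909 0.1277 0.041 ]
lever_pad [274. 205.] 0.46 [ 0.5847 -0.149   0.041 ]
post [411. 262.] 0.86 [0.5573 0.1416 0.0615]
clamp [333. 269.] 0.7 [0.6175 0.0163 0.    ]
gauge [409. 372.] 0.8 [0.7089 0.2367 0.    ]
driver [276. 205.] 0.81 [ 0.5659 -0.163   0.013 ]
driver [414. 371.] 0.42 [0.7091 0.2431 0.013 ]
tray [284. 151.] 0.73 [ 0.4269 -0.254   0.    ]
top [[0.017, -0.994, 0.109, 0.467], [-1.0, -0.015, 0.013, -0.019], [-0.011, -0.109, -0.994, 1.07], [0.0, 0.0, 0.0, 1.0]]
lever_pad [260. 273.] 0.72 [0.4935 0.1222 0.041 ]
lever_pad [400. 242.] 0.51 [ 0.5626 -0.1686  0.041 ]
post [248. 241.] 0.63 [0.5585 0.1463 0.0615]
clamp [314. 220.] 0.81 [0.6112 0.013  0.    ]
gauge [214. 177.] 0.55 [0.7045 0.238  0.    ]
gauge [310. 219.] 0.41 [0.6135 0.0224 0.    ]
driver [400. 243.] 0.66 [ 0.5635 -0.1733  0.013 ]
tray [441. 308.] 0.9 [ 0.4264 -0.2608  0.    ]
```

View pics/scene0.png

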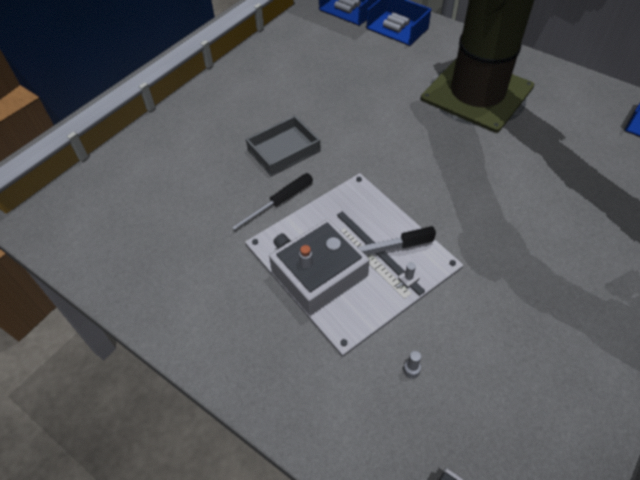

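View pics/top0.png

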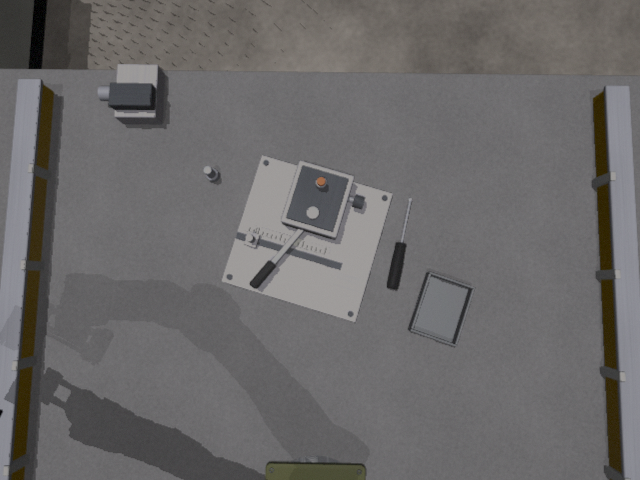

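The scene view shows the housing at about (320,262), the lever grip at (420,238), the post at (411,270) and the gauge at (413,365). In the top view the plate corners are near (264,156), (393,193), (356,320) and (222,282). The grip is at (263,274) and the post at (251,240). The driver is at (400,250), to the right of the plate. Next I'll fit the plate pose.

```bash
cat >> h.py <<'E'
from scipy.optimize import least_squares
def plate(p):
    r=cut_out(p,"clamp")[0]; m=r["region"].astype(np.uint8)
    return r,m
E
python3 - <<'E'
from h import *
for n in ("top","scene"):
    p=snapshot(n)
    g=cv2.cvtColor(p["img"],cv2.COLOR_RGB2GRAY)
    r,m=plate(p); print(n,r["confidence"],m.sum())
    m=cv2.morphologyEx(m,cv2.MORPH_CLOSE,np.ones((15,15)))
    # hsv bright mask near
    b=((g>120)&(cv2.dilate(m,np.ones((15,15)))>0)).astype(np.uint8)
    c=max(cv2.findContours(cv2.morphologyEx(b,cv2.MORPH_CLOSE,np.ones((25,25))),0,2)[0],key=cv2.contourArea)
    hull=cv2.convexHull(c)[:,0,:].astype(float)
    pts=np.array([w(p,q,.012)[:2] for q in hull])
    rect=cv2.minAreaRect(pts.astype(np.float32)*1000); print(rect)
    im=p["img"].copy(); cv2.polylines(im,[hull.astype(int)],True,(255,0,0),1)
    cr=im[140:340,200:480]; save(p,n+"_c.png",cv2.resize(cr,None,fx=2.8,fy=2.8,interpolation=cv2.INTER_CUBIC))
E
```

```text
top 0.98 18733
((579.34228515625, 26.359619140625), (300.6081237792969, 302.40234375), 74.10621643066406)
scene 0.63 20779
((573.9539794921875, 35.298248291015625), (319.49615478515625, 290.9954833984375), 74.19127655029297)
```

View pics/top_c.png

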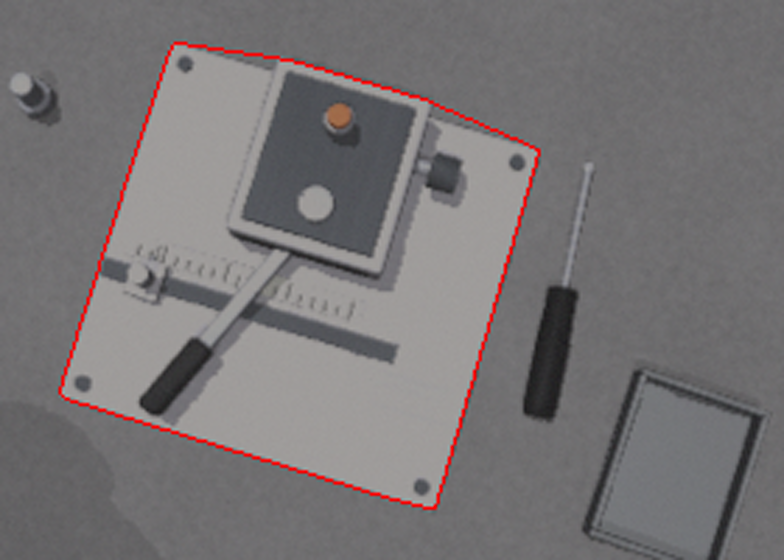

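View pics/scene_c.png

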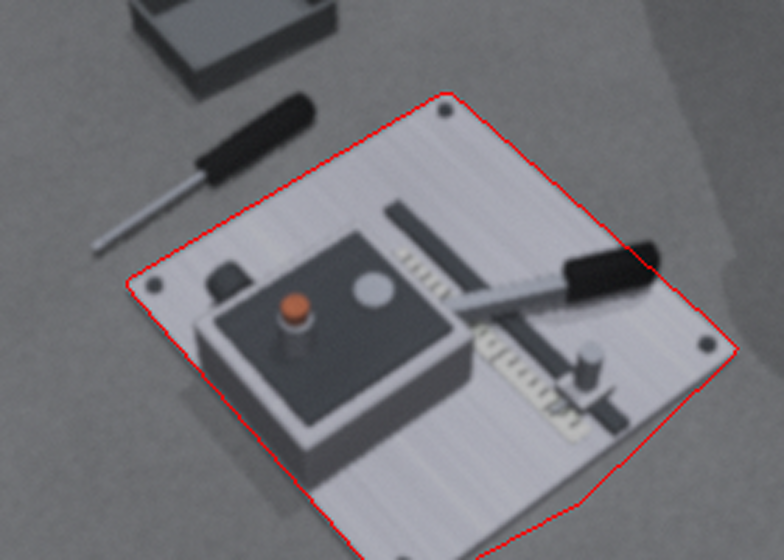

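```bash
cat >> h.py <<'E'
def cl(P,pose):
    x,y,t=pose; c,s=np.cos(t),np.sin(t); P=np.atleast_2d(P)
    return np.c_[x+c*P[:,0]-s*P[:,1], y+s*P[:,0]+c*P[:,1], P[:,2]]
def proj(p,X):
    T=np.linalg.inv(p["world_from_camera"]); X=np.atleast_2d(X)@T[:3,:3].T+T[:3,3]
    return np.c_[p["cx"]+p["fx"]*X[:,0]/X[:,2], p["cy"]+p["fy"]*X[:,1]/X[:,2]]
E
python3 - <<'E'
from h import *
pt=snapshot("top"); ps=snapshot("scene")
C=lambda L:np.array(L)/2.8+[200,140]-0.3
ot=C([(172,42),(541,150),(436,509),(60,396)]); P=np.array([[.1,.15,.012],[.1,-.15,.012],[-.19,-.15,.012],[-.19,.15,.012]])
osn=C([(127,284),(447,93),(738,349)])
def f(q,a,b): return np.r_[a*(proj(pt,cl(P,q))-ot).ravel(), b*(proj(ps,cl(P[1:],q))-osn).ravel()]
for a,b in ((1,0),(0,1),(1,1)):
    r=least_squares(f,[.61,.013,-.27],args=(a,b)); print(a,b,np.round(r.x,4),np.round(r.fun,1))
q=r.x; np.save("pose.npy",q)
# lever angle from grip mask; post
for p,n in ((pt,"top"),(ps,"scene")):
    for k,z in (("lever_pad",.041),("post",.0615)):
        for r in tip_of(p,k)[:1]:
            X=w(p,r["pixel"],z); d=X[:2]-q[:2]; c,s=np.cos(q[2]),np.sin(q[2])
            l=np.array([c*d[0]+s*d[1],-s*d[0]+c*d[1]]); print(n,k,np.round(l,4),np.round(np.hypot(*l),4), "ang",np.arctan2(-l[1],-l[0]))
im=pt["img"].copy()
for s_ in (0,):
    for th in (0,.06,.12):
        a=q[2]-.45+th
        L=np.array([[0,0,.046],[-.195,0,.046]]);u=proj(pt,cl(L,[q[0],q[1],a]))
        cv2.polylines(im,[np.round(u*16).astype(int)],False,(255,0,0),1,shift=4)
save(pt,"ov.png",cv2.resize(im[140:340,200:480],None,fx=2.8,fy=2.8,interpolation=cv2.INTER_CUBIC))
E
```

```text
1 0 [ 0.6169  0.0144 -0.2743] [ 0.2 -0.4 -0.  -0.7  0.1  0.7 -0.3  0.2 -0.   0.  -0.  -0.  -0.   0. ]
0 1 [ 0.6159  0.0156 -0.2759] [-0.   0.  -0.  -0.  -0.   0.  -0.   0.  -1.1  0.1  0.2 -0.8  0.8  0.2]
1 1 [ 0.6164  0.015  -0.2758] [ 0.  -0.2 -0.2 -0.3 -0.3  1.  -0.7  0.3 -1.6  0.2 -0.2 -0.8  0.4  0.2]
top lever_pad [-0.1444  0.0738] 0.1621 ang -0.47229040733855454
top post [-0.082  0.11 ] 0.1372 ang -0.9300280340441957
scene lever_pad [-0.1421  0.0761] 0.1612 ang -0.4916564765911222
scene post [-0.0879  0.1049] 0.1368 ang -0.8731438376644438
```

View pics/ov.png

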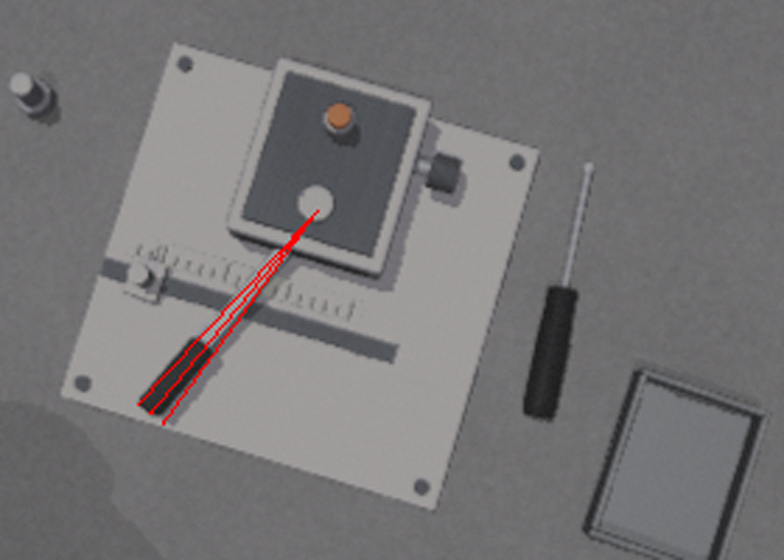

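The two cameras agree on the clamp: origin (0.6165, 0.015), yaw -0.275. The lever angle is about 0.03 and the post is at clamp y of about 0.107. I'll shut the gripper and move to a point behind the grip.

Request:
{"name": "carry_out", "arguments": {"linear": [[0.018,-0.03,0],[0.036,-0.06,0],[0.054,-0.09,0],[0.072,-0.12,0],[0.09,-0.15,0],[0.108,-0.18,0],[0.126,-0.21,0],[0.142,-0.24,0]], "roll": [0.1,0.2,0.3,0.4,0.5,0.6,0.7,0.8], "gripper": 0, "grip_force": 40}}

```text
clock: 1.97
tool_pos: [0.4132, 0.3221, 0.2579]
eef_rot: [-0.178, 0.984, 0.0, 0.0]
contact_force: [1.0, -0.0, -0.7]
opening: 0.419
```

Request:
{"name": "carry_out", "arguments": {"linear": [[0.018,-0.03,0],[0.036,-0.06,0],[0.054,-0.09,0],[0.072,-0.12,0],[0.09,-0.15,0],[0.1,-0.172,0],[0.1,-0.172,-0.04],[0.1,-0.172,-0.08]], "roll": [0.1,0.2,0.3,0.4,0.5,0.518,0.518,0.518]}}

```text
clock: 2.63
tool_pos: [0.5163, 0.1481, 0.1786]
eef_rot: [-0.421, 0.907, -0.0, 0.004]
contact_force: [-0.1, -0.4, -0.5]
opening: 0.004
```

```bash
cat >> h.py <<'E'
Q0=np.array([.6165,.015,-.275])
def lev(P,th,r=None):
    a=Q0[2]-.45+th; d=np.array(P[:2])-Q0[:2]
    return np.array([np.cos(a)*d[0]+np.sin(a)*d[1], -np.sin(a)*d[0]+np.cos(a)*d[1]])
def tcp(th,off=.018,r=.166):
    a=Q0[2]-.45+th
    return Q0[:2]+np.array([-np.cos(a)*r-np.sin(a)*off, -np.sin(a)*r+np.cos(a)*off])
def yang(s):
    x,y=s["eef_rot"][:2]; return np.arctan2(2*y*y-1,2*x*y)  # tool y angle
def st():
    s=status.get_state(); print(round(s["clock"],2),np.round(s["tool_pos"],4),"yang",round(yang(s),3),"F",np.round(s["contact_force"],2),"op",s["opening"]); return s
E
python3 - <<'E'
from h import *
s=st(); print(lev(s["tool_pos"],.03), np.pi-.725+.03, tcp(.03,.038))
p=snapshot("top"); save(p,"t1.png",cv2.resize(p["img"][140:340,180:460],None,fx=2.8,fy=2.8))
E
```

```text
2.63 [0.5163 0.1481 0.1786] yang 2.44 F [-0.05 -0.44 -0.45] op 0.0038458772897031587
[-0.16221362  0.03803094] 2.446592653589793 [0.51333773 0.15049002]
```

View pics/t1.png

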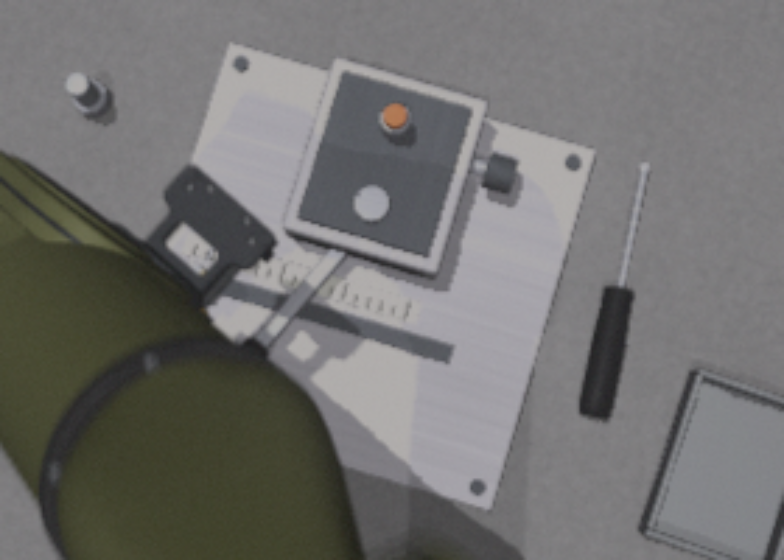

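The gripper sits over the spot behind the grip, with its body running along the lever. The arm hides the grip, but the housing's pivot disc at (372,203) stays clear. Next I'll lower it to pushing height.

Request:
{"name": "carry_out", "arguments": {"linear": [[-0.003,0.002,-0.035],[-0.003,0.002,-0.07],[-0.003,0.002,-0.1],[-0.003,0.002,-0.12],[-0.003,0.002,-0.131],[-0.003,0.002,-0.131]], "roll": [0,0,0,0,0,0]}}

```text
clock: 3.18
tool_pos: [0.5069, 0.149, 0.0382]
eef_rot: [-0.423, 0.906, 0.0, -0.006]
contact_force: [-0.5, 0.2, -0.2]
opening: 0.011
```

```bash
python3 - <<'E'
from h import *
s=st(); P=s["tool_pos"][:2]; print(lev(P,.03))
for off,th in ((.028,.03),(.022,.03),(.018,.03),(.018,.1),(.018,.15),(.018,.2),(.018,.25)): print(off,th,np.round(tcp(th,off)-P,4), round(np.pi-.725+th-yang(s),3))
E
```

```text
3.18 [0.5069 0.149  0.0382] yang 2.444 F [-0.45  0.24 -0.25] op 0.01134781559517605
[-0.16997097  0.03274106]
0.028 0.03 [ 0.     -0.0062] 0.002
0.022 0.03 [-0.0038 -0.0108] 0.002
0.018 0.03 [-0.0064 -0.0139] 0.002
0.018 0.1 [-0.0145 -0.0223] 0.072
0.018 0.15 [-0.0199 -0.0286] 0.122
0.018 0.2 [-0.025  -0.0352] 0.172
0.018 0.25 [-0.0298 -0.0421] 0.222
```

Request:
{"name": "carry_out", "arguments": {"linear": [[0,0,0.009],[0,-0.003,0.009],[0,-0.003,0.009],[0,-0.003,0.009]], "roll": [0,0,0,0]}}

```text
clock: 3.52
tool_pos: [0.5078, 0.1458, 0.0486]
eef_rot: [-0.423, 0.906, 0.0, -0.005]
contact_force: [-0.3, 0.6, 1.5]
opening: 0.004
```

```bash
python3 - <<'E'
from h import *
s=st(); P=s["tool_pos"][:2]; print(lev(P,.03))
for off,th in ((.028,.03),(.022,.03),(.018,.03),(.018,.1),(.018,.15),(.018,.2),(.018,.25)): print(off,th,np.round(tcp(th,off)-P,4), round(np.pi-.725+th-yang(s),3))
E
```

```text
3.52 [0.5078 0.1458 0.0486] yang 2.444 F [-0.26  0.6   1.51] op 0.003681917739584763
[-0.16725032  0.03083181]
0.028 0.03 [-0.0009 -0.003 ] 0.003
0.022 0.03 [-0.0047 -0.0076] 0.003
0.018 0.03 [-0.0073 -0.0107] 0.003
0.018 0.1 [-0.0154 -0.0191] 0.073
0.018 0.15 [-0.0208 -0.0254] 0.123
0.018 0.2 [-0.0259 -0.032 ] 0.173
0.018 0.25 [-0.0307 -0.0389] 0.223
```

Request:
{"name": "carry_out", "arguments": {"linear": [[-0.002,-0.003,0],[-0.004,-0.006,0],[-0.006,-0.008,0],[-0.008,-0.011,0],[-0.01,-0.0135,0],[-0.012,-0.0155,0],[-0.0135,-0.0175,0],[-0.0154,-0.019,0]], "roll": [0,0,0,0.01,0.03,0.04,0.06,0.07]}}

```text
clock: 4.18
tool_pos: [0.493, 0.1276, 0.0487]
eef_rot: [-0.455, 0.89, 0.0, -0.004]
contact_force: [2.3, 2.3, -1.4]
opening: 0.005
```

```bash
cat > n.py <<'E'
import sys
from h import *
s=st(); P=s["tool_pos"][:2]; r=np.hypot(*(np.array(P)-Q0[:2]))
# lever angle if contact offset .018
d=np.array(P)-Q0[:2]; rr=np.sqrt(r*r-.018**2)
a=np.arctan2(-d[1],-d[0])+np.arctan2(.018,rr); th=a-Q0[2]+.45
n=np.array([-np.sin(a),np.cos(a)]); F=np.array(s["contact_force"])
print("th",round(th,4),"r",round(rr,4),"Fn",round(F[:2]@n,2),"Ft",round(F[:2]@np.array([-n[1],n[0]]),2))
for x in map(float,sys.argv[1:]):
    print(x,np.round(tcp(th+x)-P,4), round(np.pi-.725+th+x-yang(s),3))
E
python3 n.py 0 .02 .04 .06 .08 .1 .12 .14
```

```text
4.18 [0.493  0.1276 0.0487] yang 2.516 F [ 2.3   2.33 -1.42] op 0.005435935125744125
th 0.0936 r 0.1662 Fn 3.24 Ft -0.48
0.0 [ 0.0002 -0.0001] -0.006
0.02 [-0.0021 -0.0026] 0.014
0.04 [-0.0042 -0.0051] 0.034
0.06 [-0.0064 -0.0077] 0.054
0.08 [-0.0084 -0.0103] 0.074
0.1 [-0.0105 -0.013 ] 0.094
0.12 [-0.0124 -0.0157] 0.114
0.14 [-0.0143 -0.0184] 0.134
```

Contact made: the push normal to the lever reads 3.2 N, which matches the drag. I'll follow the arc. The bite can't come before 0.28.

Request:
{"name": "carry_out", "arguments": {"linear": [[-0.0021,-0.0026,0],[-0.0042,-0.0051,0],[-0.0064,-0.0077,0],[-0.0084,-0.0103,0],[-0.0105,-0.013,0],[-0.0124,-0.0157,0],[-0.0143,-0.0184,0]], "roll": [0.014,0.034,0.054,0.074,0.094,0.114,0.134]}}

```text
clock: 4.77
tool_pos: [0.4781, 0.1092, 0.0487]
eef_rot: [-0.515, 0.857, 0.0, -0.004]
contact_force: [0.9, 4.2, -0.3]
opening: 0.005
```

```bash
python3 n.py 0 .01 .02 .03 .04 .05 .06 .07 .08
```

```text
4.77 [0.4781 0.1092 0.0487] yang 2.652 F [ 0.89  4.18 -0.35] op 0.005498281828000952
th 0.2351 r 0.1665 Fn 4.11 Ft 1.18
0.0 [ 0.0004 -0.0002] -0.0
0.01 [-0.0005 -0.0016] 0.01
0.02 [-0.0014 -0.003 ] 0.02
0.03 [-0.0023 -0.0044] 0.03
0.04 [-0.0032 -0.0058] 0.04
0.05 [-0.0041 -0.0072] 0.05
0.06 [-0.005  -0.0087] 0.06
0.07 [-0.0058 -0.0101] 0.07
0.08 [-0.0067 -0.0115] 0.08
```

Request:
{"name": "carry_out", "arguments": {"linear": [[-0.0009,-0.0016,0],[-0.0019,-0.0033,0],[-0.0028,-0.005,0],[-0.0037,-0.0065,0]], "roll": [0.01,0.022,0.034,0.045]}}

```text
clock: 5.1
tool_pos: [0.4739, 0.1027, 0.0486]
eef_rot: [-0.534, 0.845, 0.001, -0.004]
contact_force: [-0.5, 3.0, 0.7]
opening: 0.005
```

```bash
python3 n.py 0 .006 .012 .018 .025 .03 
```

```text
5.1 [0.4739 0.1027 0.0486] yang 2.698 F [-0.52  3.05  0.71] op 0.005278232630594177
th 0.2812 r 0.1665 Fn 2.53 Ft 1.78
0.0 [ 0.0005 -0.0002] -0.001
0.006 [-0.0001 -0.0011] 0.005
0.012 [-0.0006 -0.0019] 0.011
0.018 [-0.0011 -0.0028] 0.017
0.025 [-0.0017 -0.0038] 0.024
0.03 [-0.0021 -0.0045] 0.029
```

Request:
{"name": "carry_out", "arguments": {"linear": [[-0.0006,-0.0013,0],[-0.0011,-0.0026,0],[-0.0017,-0.0038,0]], "roll": [0.008,0.016,0.024]}}

```text
clock: 5.35
tool_pos: [0.4719, 0.099, 0.0486]
eef_rot: [-0.545, 0.838, 0.001, -0.004]
contact_force: [-0.5, 4.5, 0.3]
opening: 0.004
```

```bash
python3 n.py 0 .006 .012 .018 .025 .03 
```

```text
5.35 [0.4719 0.099  0.0486] yang 2.723 F [-0.55  4.5   0.28] op 0.0037383125116970243
th 0.3067 r 0.1662 Fn 3.89 Ft 2.33
0.0 [ 0.0002 -0.0001] -0.0
0.006 [-0.0003 -0.001 ] 0.006
0.012 [-0.0008 -0.0018] 0.012
0.018 [-0.0013 -0.0027] 0.018
0.025 [-0.0018 -0.0037] 0.025
0.03 [-0.0022 -0.0045] 0.03
```

Request:
{"name": "carry_out", "arguments": {"linear": [[-0.0006,-0.0013,0],[-0.0012,-0.0026,0],[-0.0018,-0.0038,0]], "roll": [0.008,0.016,0.025]}}

```text
clock: 5.6
tool_pos: [0.4699, 0.0951, 0.0486]
eef_rot: [-0.556, 0.831, 0.001, -0.004]
contact_force: [0.2, 5.1, 0.0]
opening: 0.005
```

```bash
python3 n.py 0 .006 .012 .018 .025 .03 
```

```text
5.6 [0.4699 0.0951 0.0486] yang 2.749 F [0.21 5.14 0.04] op 0.004696406645044388
th 0.3331 r 0.1661 Fn 4.83 Ft 1.77
0.0 [ 0.0001 -0.    ] 0.0
0.006 [-0.0004 -0.0009] 0.006
0.012 [-0.0009 -0.0018] 0.012
0.018 [-0.0013 -0.0027] 0.018
0.025 [-0.0019 -0.0037] 0.025
0.03 [-0.0022 -0.0045] 0.03
```

Request:
{"name": "carry_out", "arguments": {"linear": [[-0.0005,-0.001,0],[-0.001,-0.002,0],[-0.001,-0.002,0]], "roll": [0.006,0.013,0.013]}}

```text
clock: 5.85
tool_pos: [0.4686, 0.0926, 0.0486]
eef_rot: [-0.561, 0.828, 0.001, -0.005]
contact_force: [-1.8, 2.9, -0.3]
opening: 0.006
```

```bash
python3 n.py 0 .006 .012 .018 .025 .03 
```

```text
5.85 [0.4686 0.0926 0.0486] yang 2.763 F [-1.79  2.9  -0.28] op 0.005883218839671235
th 0.3499 r 0.166 Fn 2.04 Ft 2.73
0.0 [ 0. -0.] 0.004
0.006 [-0.0005 -0.0009] 0.01
0.012 [-0.0009 -0.0018] 0.016
0.018 [-0.0014 -0.0027] 0.022
0.025 [-0.0019 -0.0037] 0.029
0.03 [-0.0023 -0.0045] 0.034
```

Request:
{"name": "carry_out", "arguments": {"linear": [[-0.0006,-0.0013,0],[-0.0012,-0.0025,0],[-0.0019,-0.0037,0]], "roll": [0.01,0.02,0.029]}}

```text
clock: 6.1
tool_pos: [0.4666, 0.0888, 0.0486]
eef_rot: [-0.574, 0.819, 0.001, -0.005]
contact_force: [-0.9, 3.9, -0.6]
opening: 0.01
```

```bash
python3 n.py 0 .006 .012 .018 .025 .03 
```

```text
6.1 [0.4666 0.0888 0.0486] yang 2.793 F [-0.93  3.92 -0.61] op 0.010038099878374375
th 0.3756 r 0.1661 Fn 3.37 Ft 2.22
0.0 [ 0.0001 -0.    ] -0.0
0.006 [-0.0004 -0.0009] 0.006
0.012 [-0.0008 -0.0018] 0.012
0.018 [-0.0012 -0.0027] 0.018
0.025 [-0.0017 -0.0038] 0.025
0.03 [-0.0021 -0.0045] 0.03
```

Request:
{"name": "carry_out", "arguments": {"linear": [[-0.0006,-0.0013,0],[-0.0012,-0.0026,0],[-0.0017,-0.0038,0]], "roll": [0.008,0.016,0.025]}}

```text
clock: 6.35
tool_pos: [0.4648, 0.0848, 0.0486]
eef_rot: [-0.584, 0.812, 0.0, -0.005]
contact_force: [-1.5, 3.5, 0.1]
opening: 0.007
```

```bash
python3 n.py 0 .006 .012 .018 .025 .03 
```

```text
6.35 [0.4648 0.0848 0.0486] yang 2.818 F [-1.46  3.5   0.13] op 0.0065855609084102375
th 0.4021 r 0.166 Fn 2.86 Ft 2.5
0.0 [ 0. -0.] 0.0
0.006 [-0.0004 -0.0009] 0.006
0.012 [-0.0008 -0.0018] 0.012
0.018 [-0.0012 -0.0028] 0.018
0.025 [-0.0017 -0.0038] 0.025
0.03 [-0.002  -0.0046] 0.03
```

Request:
{"name": "carry_out", "arguments": {"linear": [[-0.0006,-0.0013,0],[-0.0011,-0.0026,0],[-0.0016,-0.0038,0]], "roll": [0.008,0.016,0.025]}}

```text
clock: 6.6
tool_pos: [0.463, 0.0808, 0.0486]
eef_rot: [-0.595, 0.804, 0.0, -0.005]
contact_force: [-1.1, 4.5, 0.6]
opening: 0.006
```

```bash
python3 n.py 0 .006 .012 .018 .025 .03 
```

```text
6.6 [0.463  0.0808 0.0486] yang 2.844 F [-1.07  4.52  0.61] op 0.0064954197146226585
th 0.4281 r 0.1661 Fn 4.0 Ft 2.34
0.0 [ 0.0001 -0.    ] 0.0
0.006 [-0.0003 -0.0009] 0.006
0.012 [-0.0007 -0.0019] 0.012
0.018 [-0.0011 -0.0028] 0.018
0.025 [-0.0015 -0.0039] 0.025
0.03 [-0.0018 -0.0047] 0.03
```

Request:
{"name": "carry_out", "arguments": {"linear": [[-0.0005,-0.0013,0],[-0.001,-0.0026,0],[-0.0015,-0.0039,0]], "roll": [0.008,0.016,0.025]}}

```text
clock: 6.85
tool_pos: [0.4613, 0.0767, 0.0486]
eef_rot: [-0.605, 0.796, 0.0, -0.005]
contact_force: [-1.5, 3.5, 0.2]
opening: 0.003
```

```bash
python3 n.py 0 .006 .012 .018 .025 .03 
```

```text
6.85 [0.4613 0.0767 0.0486] yang 2.87 F [-1.49  3.54  0.23] op 0.0028568801553857355
th 0.4543 r 0.1661 Fn 3.01 Ft 2.39
0.0 [ 0.0001 -0.    ] 0.001
0.006 [-0.0003 -0.001 ] 0.007
0.012 [-0.0007 -0.0019] 0.013
0.018 [-0.001  -0.0028] 0.019
0.025 [-0.0014 -0.0039] 0.026
0.03 [-0.0017 -0.0047] 0.031
```

Request:
{"name": "carry_out", "arguments": {"linear": [[-0.0005,-0.0013,0],[-0.001,-0.0026,0],[-0.0014,-0.0039,0]], "roll": [0.009,0.018,0.026]}}

```text
clock: 7.1
tool_pos: [0.4597, 0.0727, 0.0486]
eef_rot: [-0.616, 0.788, 0.0, -0.005]
contact_force: [-1.2, 3.9, 0.9]
opening: 0.003
```

```bash
python3 n.py 0 .006 .012 .018 .025 .03 
```

```text
7.1 [0.4597 0.0727 0.0486] yang 2.897 F [-1.16  3.86  0.91] op 0.0029586995208695545
th 0.4805 r 0.1661 Fn 3.47 Ft 2.06
0.0 [ 0.0001 -0.    ] 0.0
0.006 [-0.0003 -0.001 ] 0.006
0.012 [-0.0006 -0.0019] 0.012
0.018 [-0.001  -0.0028] 0.018
0.025 [-0.0013 -0.0039] 0.025
0.03 [-0.0016 -0.0047] 0.03
```

Request:
{"name": "carry_out", "arguments": {"linear": [[-0.0004,-0.0013,0],[-0.0009,-0.0026,0],[-0.0013,-0.0039,0]], "roll": [0.008,0.016,0.025]}}

```text
clock: 7.35
tool_pos: [0.4585, 0.0694, 0.0486]
eef_rot: [-0.626, 0.78, 0.001, -0.004]
contact_force: [-1.6, 6.1, 0.7]
opening: 0.003
```

```bash
python3 n.py 0 .006 .012 .018 .025 .03 
```

```text
7.35 [0.4585 0.0694 0.0486] yang 2.923 F [-1.63  6.09  0.74] op 0.0028085557793270702
th 0.5014 r 0.1661 Fn 5.57 Ft 2.93
0.0 [ 0.0001 -0.    ] -0.005
0.006 [-0.0002 -0.001 ] 0.001
0.012 [-0.0005 -0.0019] 0.007
0.018 [-0.0008 -0.0029] 0.013
0.025 [-0.0012 -0.004 ] 0.02
0.03 [-0.0014 -0.0048] 0.025
```

The resistance is rising: 5.6 N, and the lever lagged behind the command. I'll go on in small steps.

Request:
{"name": "carry_out", "arguments": {"linear": [[-0.0003,-0.001,0],[-0.0005,-0.0019,0],[-0.0005,-0.0019,0]], "roll": [0.003,0.007,0.007]}}

```text
clock: 7.6
tool_pos: [0.4582, 0.0687, 0.0486]
eef_rot: [-0.629, 0.777, 0.002, -0.003]
contact_force: [-1.0, 6.5, -0.5]
opening: 0.006
```

```bash
python3 n.py 0 .006 .012 .018 .025 .03 
```

```text
7.6 [0.4582 0.0687 0.0486] yang 2.932 F [-1.    6.46 -0.47] op 0.005510060784470455
th 0.5059 r 0.1662 Fn 6.09 Ft 2.38
0.0 [ 0.0002 -0.0001] -0.009
0.006 [-0.0001 -0.001 ] -0.003
0.012 [-0.0004 -0.002 ] 0.003
0.018 [-0.0007 -0.0029] 0.009
0.025 [-0.0011 -0.004 ] 0.016
0.03 [-0.0013 -0.0048] 0.021
```

Request:
{"name": "carry_out", "arguments": {"linear": [[-0.0003,-0.001,0],[-0.0006,-0.002,0],[-0.0008,-0.003,0],[-0.0008,-0.003,0]], "roll": [0,0,0,0]}}

```text
clock: 7.93
tool_pos: [0.4579, 0.0676, 0.0487]
eef_rot: [-0.63, 0.777, 0.003, -0.002]
contact_force: [-1.3, 7.7, -1.4]
opening: 0.005
```

```bash
python3 n.py 0 .006 .012 .018 .025 .03 
```

```text
7.93 [0.4579 0.0676 0.0487] yang 2.933 F [-1.34  7.72 -1.43] op 0.005198736164614744
th 0.5125 r 0.1661 Fn 7.27 Ft 2.94
0.0 [ 0.0001 -0.    ] -0.004
0.006 [-0.0002 -0.001 ] 0.002
0.012 [-0.0005 -0.0019] 0.008
0.018 [-0.0008 -0.0029] 0.014
0.025 [-0.0011 -0.004 ] 0.021
0.03 [-0.0014 -0.0048] 0.026
```

Request:
{"name": "carry_out", "arguments": {"linear": [[-0.0003,-0.001,0],[-0.0005,-0.0019,0],[-0.0008,-0.0029,0],[-0.0011,-0.004,0],[-0.0011,-0.004,0]], "roll": [0.003,0.006,0.008,0.01,0.01]}}

```text
clock: 8.35
tool_pos: [0.4575, 0.0665, 0.0488]
eef_rot: [-0.635, 0.773, 0.005, 0.001]
contact_force: [-1.0, 8.7, -1.3]
opening: 0.003
```

```bash
python3 n.py 0 .006 .012 .018 .025 .03 
```

```text
8.35 [0.4575 0.0665 0.0488] yang 2.946 F [-1.03  8.71 -1.28] op 0.0033717119322784167
th 0.5198 r 0.1662 Fn 8.32 Ft 2.79
0.0 [ 0.0002 -0.    ] -0.01
0.006 [-0.0001 -0.001 ] -0.004
0.012 [-0.0004 -0.0019] 0.002
0.018 [-0.0007 -0.0029] 0.008
0.025 [-0.001 -0.004] 0.015
0.03 [-0.0013 -0.0048] 0.02
```

```bash
cat > avg.py <<'E'
from h import *
L=[];P=[]
for i in range(6):
    snapshot("top"); s=status.get_state(); L.append(s["contact_force"]);P.append(s["tool_pos"])
L=np.array(L);P=np.array(P);print(np.round(L,2).tolist(),"mean",np.round(L.mean(0),2),"pos",np.round(P.mean(0),4),np.ptp(P,axis=0))
E
python3 avg.py; python3 n.py
```

```text
[[-0.33, 9.27, -1.1], [-0.8, 7.7, -0.92], [-0.56, 8.69, -1.26], [-1.3, 8.37, -1.37], [-0.92, 9.25, -1.92], [-1.77, 7.92, -1.56]] mean [-0.95  8.53 -1.36] pos [0.4575 0.0665 0.0488] [3.38514143e-05 3.69621011e-05 4.73083046e-05]
8.65 [0.4575 0.0665 0.0488] yang 2.946 F [-1.77  7.92 -1.56] op 0.0020220548944384956
th 0.5196 r 0.1662 Fn 7.39 Ft 3.35
```

The mean push is about 8.2 N. One more small step should bring it to about 10 N.

Request:
{"name": "carry_out", "arguments": {"linear": [[-0.0003,-0.0013,0],[-0.0005,-0.0025,0],[-0.0008,-0.0037,0],[-0.0011,-0.0048,0],[-0.0011,-0.0048,0]], "roll": [0,0,0,0,0]}}

```text
clock: 9.07
tool_pos: [0.4572, 0.0655, 0.0489]
eef_rot: [-0.636, 0.772, 0.007, 0.003]
contact_force: [-0.6, 10.3, -1.0]
opening: 0.005
```

```bash
python3 avg.py; python3 n.py
```

```text
[[-0.42, 11.08, -1.17], [-0.55, 10.85, -1.35], [-0.71, 10.55, -1.06], [-1.29, 9.83, -1.98], [-0.48, 10.33, -1.33], [-0.65, 9.79, -1.9]] mean [-0.68 10.41 -1.47] pos [0.4572 0.0655 0.0489] [3.89208767e-05 3.21263375e-05 3.29682978e-05]
9.37 [0.4572 0.0655 0.0489] yang 2.949 F [-0.65  9.79 -1.9 ] op 0.00807794571894727
th 0.5262 r 0.1662 Fn 9.47 Ft 2.57
```

The push averages 10 N and rose by 1.9 N over 1.1 mm, so the jaw has a proper bite. I'll back off along the normal and lift.

Request:
{"name": "carry_out", "arguments": {"linear": [[0.001,0.005,0],[0.002,0.01,0],[0.004,0.02,0],[0.006,0.03,0.01],[0.008,0.04,0.04],[0.008,0.04,0.075],[0.008,0.04,0.1],[0.008,0.04,0.1]], "roll": [0,0,0,0,0,0,0,0]}}

```text
clock: 10.03
tool_pos: [0.4672, 0.1059, 0.1527]
eef_rot: [-0.635, 0.772, 0.005, 0.006]
contact_force: [0.4, -0.5, -0.6]
opening: 0.005
```

```bash
python3 - <<'E'
from h import *
st()
for n in ("top","scene"):
    p=snapshot(n)
    im=p["img"].copy()
    for th in (.49,.525):
        u=proj(p,cl(np.array([[0,0,.046],[-.195,0,.046]]),[Q0[0],Q0[1],Q0[2]-.45+th]))
        if n=="top" and th==.49:pass
    for k,z in (("post",.0615),("lever_pad",.041)):
        for r in tip_of(p,k)[:1]:
            X=w(p,r["pixel"],z); d=X[:2]-Q0[:2]; c,s=np.cos(Q0[2]),np.sin(Q0[2]); l=np.array([c*d[0]+s*d[1],-s*d[0]+c*d[1]])
            print(n,k,round(r["confidence"],2),np.round(l,4),np.round(r["pixel"]))
    save(p,n+"2.png",cv2.resize(im[140:340,180:460],None,fx=2.8,fy=2.8,interpolation=cv2.INTER_CUBIC))
E
```

```text
10.03 [0.4672 0.1059 0.1527] yang 2.948 F [ 0.38 -0.54 -0.63] op 0.00495041101536425
top lever_pad 0.72 [-0.1668  0.0019] [289. 291.]
scene post 0.73 [-0.0941  0.1023] [411. 260.]
scene lever_pad 0.91 [-0.1692  0.0047] [403. 213.]
```

View pics/top2.png

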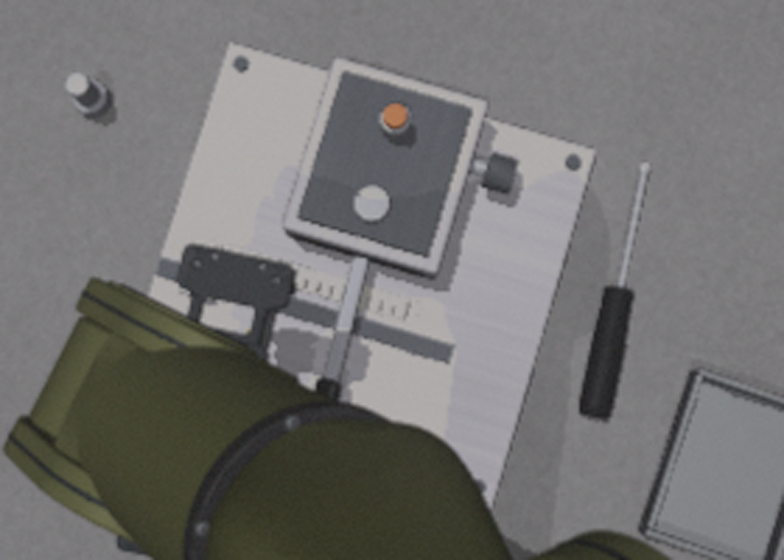

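View pics/scene2.png

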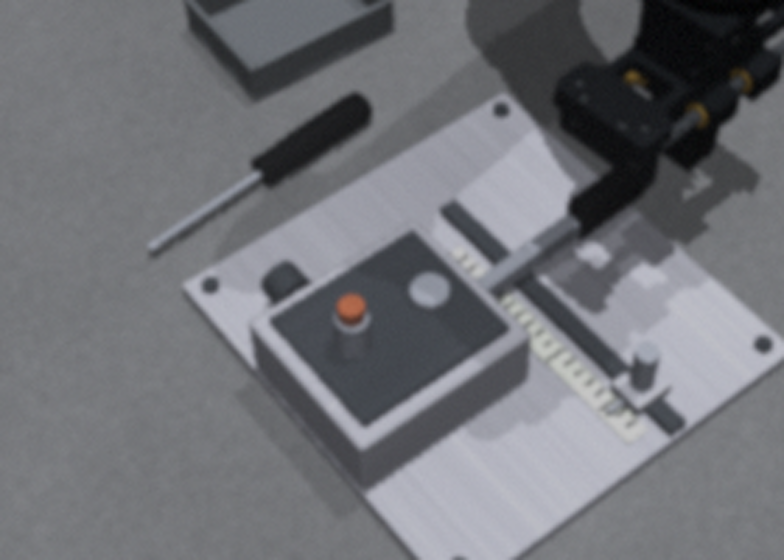

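The post hasn't moved: it's at about (645,360) in the scene crop. The lever's grip is at (605,195), so the arm points nearly along -x. Nothing else has moved. Next I'll go over to the +y side of the post.

Request:
{"name": "carry_out", "arguments": {"linear": [[0.027,0.02,0],[0.054,0.04,0],[0.08,0.058,0],[0.102,0.073,0],[0.102,0.073,0],[0.102,0.073,-0.03],[0.102,0.073,-0.045],[0.102,0.073,-0.045]], "roll": [-0.02,-0.04,-0.06,-0.08,-0.08,-0.08,-0.08,-0.08]}}

```text
clock: 11.0
tool_pos: [0.5635, 0.1761, 0.0986]
eef_rot: [-0.605, 0.796, 0.007, -0.002]
contact_force: [-0.5, -0.3, -1.4]
opening: 0.004
```

```bash
cat > c.py <<'E'
from h import *
s=st(); d=np.array(s["tool_pos"][:2])-Q0[:2]; c,q=np.cos(Q0[2]),np.sin(Q0[2])
print("clamp",np.round([c*d[0]+q*d[1],-q*d[0]+c*d[1]],4),"F clamp",np.round(np.array([[c,q],[-q,c]])@np.array(s["contact_force"][:2]),2),"droll",round(np.pi-.275-yang(s),3))
E
python3 c.py
python3 - <<'E'
from h import *
p=snapshot("scene"); save(p,"s3.png",cv2.resize(p["img"][140:340,260:540],None,fx=2.8,fy=2.8,interpolation=cv2.INTER_CUBIC))
E
```

```text
11.0 [0.5635 0.1761 0.0986] yang 2.87 F [-0.49 -0.28 -1.41] op 0.004489329016047935
clamp [-0.0947  0.1406] F clamp [-0.4 -0.4] droll -0.003
```

View pics/s3.png

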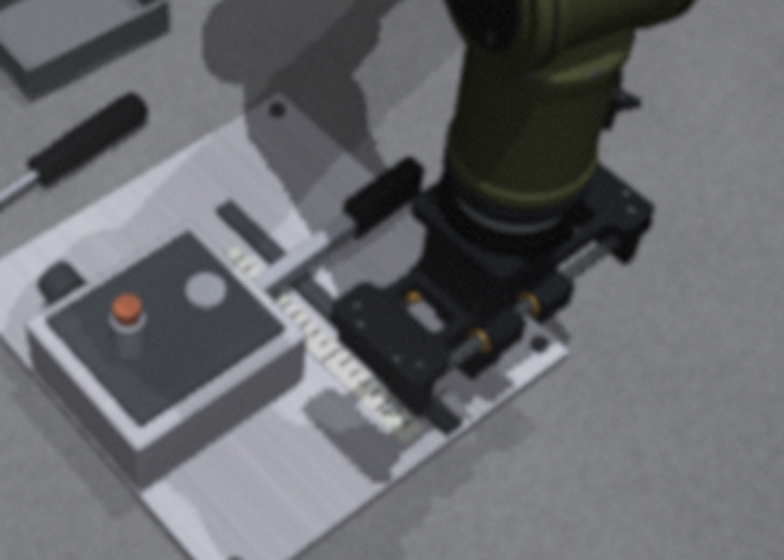

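Request:
{"name": "carry_out", "arguments": {"linear": [[0.009,0.007,0],[0.009,0.007,-0.015],[0.009,0.007,-0.03],[0.009,0.007,-0.04],[0.009,0.007,-0.04],[0.009,0.007,-0.04]], "roll": [0,0,0,0,0,0]}}

```text
clock: 11.55
tool_pos: [0.5732, 0.1836, 0.0605]
eef_rot: [-0.605, 0.796, 0.007, -0.001]
contact_force: [0.7, -0.4, 0.8]
opening: 0.005
```

```bash
python3 c.py
```

```text
11.55 [0.5732 0.1836 0.0605] yang 2.87 F [ 0.75 -0.4   0.76] op 0.005292512214181773
clamp [-0.0875  0.1506] F clamp [ 0.83 -0.18] droll -0.003
```

Request:
{"name": "carry_out", "arguments": {"linear": [[-0.0014,-0.0048,-0.001],[-0.0027,-0.0096,-0.001],[-0.0041,-0.0144,-0.001],[-0.0054,-0.0192,-0.001],[-0.0068,-0.0241,-0.001],[-0.0081,-0.0289,-0.001],[-0.0095,-0.0337,-0.001],[-0.0109,-0.0385,-0.001]], "roll": [0,0,0,0,0,0,0,0]}}

```text
clock: 12.22
tool_pos: [0.5626, 0.1453, 0.0599]
eef_rot: [-0.605, 0.796, 0.007, -0.0]
contact_force: [0.8, 1.4, 1.7]
opening: 0.001
```

```bash
python3 c.py
```

```text
12.22 [0.5626 0.1453 0.0599] yang 2.87 F [0.83 1.39 1.71] op 0.0006214322331586223
clamp [-0.0872  0.1108] F clamp [0.42 1.56] droll -0.004
```

Sliding at 1.6 N, as expected for the tell-tale. Contact with the lever should come at a TCP clamp y of about 0.025.

Request:
{"name": "carry_out", "arguments": {"linear": [[-0.0016,-0.0058,-0.001],[-0.0033,-0.0116,-0.001],[-0.0049,-0.0173,-0.001],[-0.0065,-0.0231,-0.001],[-0.0081,-0.0289,-0.001],[-0.0098,-0.0346,-0.001],[-0.0114,-0.0404,-0.001],[-0.013,-0.046,-0.001]], "roll": [0,0,0,0,0,0,0,0]}}

```text
clock: 12.88
tool_pos: [0.5494, 0.0987, 0.0589]
eef_rot: [-0.605, 0.796, 0.007, -0.0]
contact_force: [0.4, 1.2, 1.0]
opening: 0.004
```

```bash
python3 c.py
python3 - <<'E'
from h import *
p=snapshot("scene"); save(p,"s4.png",cv2.resize(p["img"][140:340,260:540],None,fx=2.8,fy=2.8,interpolation=cv2.INTER_CUBIC))
E
```

```text
12.88 [0.5494 0.0987 0.0589] yang 2.87 F [0.37 1.17 1.04] op 0.003652928180145164
clamp [-0.0873  0.0623] F clamp [0.04 1.22] droll -0.004
```

View pics/s4.png

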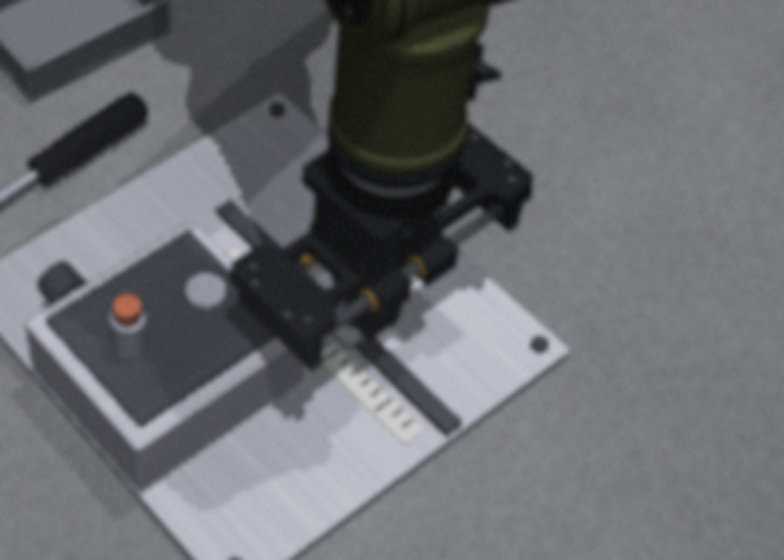

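The post has left the rail's far end and is moving with the fingers. The gripper body is clear above the housing.

Request:
{"name": "carry_out", "arguments": {"linear": [[-0.0011,-0.0038,0],[-0.0022,-0.0077,0],[-0.0033,-0.0115,0],[-0.0043,-0.0154,0],[-0.0054,-0.0192,0],[-0.0065,-0.0231,0]], "roll": [0,0,0,0,0,0]}}

```text
clock: 13.43
tool_pos: [0.5423, 0.0735, 0.0586]
eef_rot: [-0.604, 0.797, 0.007, -0.001]
contact_force: [0.1, 1.6, 0.4]
opening: 0.008
```

```bash
python3 c.py
```

```text
13.43 [0.5423 0.0735 0.0586] yang 2.869 F [0.06 1.64 0.43] op 0.008199729511449533
clamp [-0.0873  0.0361] F clamp [-0.39  1.6 ] droll -0.002
```

Request:
{"name": "carry_out", "arguments": {"linear": [[-0.0005,-0.0019,0],[-0.0011,-0.0038,0],[-0.0016,-0.0055,0]], "roll": [0,0,0]}}

```text
clock: 13.68
tool_pos: [0.5406, 0.0678, 0.0586]
eef_rot: [-0.604, 0.797, 0.007, -0.001]
contact_force: [1.1, 2.0, 1.8]
opening: 0.007
```

```bash
python3 c.py
```

```text
13.68 [0.5406 0.0678 0.0586] yang 2.869 F [1.15 2.03 1.84] op 0.0068821496918824105
clamp [-0.0874  0.0302] F clamp [0.55 2.26] droll -0.002
```

Request:
{"name": "carry_out", "arguments": {"linear": [[-0.0003,-0.001,0],[-0.0005,-0.002,0],[-0.0005,-0.002,0]], "roll": [0,0,0]}}

```text
clock: 13.93
tool_pos: [0.54, 0.0656, 0.0586]
eef_rot: [-0.604, 0.797, 0.007, -0.001]
contact_force: [0.3, 1.4, 0.5]
opening: 0.004
```

```bash
python3 c.py
```

```text
13.93 [0.54   0.0656 0.0586] yang 2.869 F [0.33 1.4  0.46] op 0.003946868498030947
clamp [-0.0874  0.0279] F clamp [-0.06  1.44] droll -0.002
```

Request:
{"name": "carry_out", "arguments": {"linear": [[-0.0003,-0.001,0],[-0.0005,-0.002,0],[-0.0005,-0.002,0]], "roll": [0,0,0]}}

```text
clock: 14.18
tool_pos: [0.5394, 0.0633, 0.0586]
eef_rot: [-0.604, 0.797, 0.007, -0.002]
contact_force: [-0.1, 2.2, 0.7]
opening: 0.003
```

```bash
python3 c.py
```

```text
14.18 [0.5394 0.0633 0.0586] yang 2.869 F [-0.12  2.24  0.69] op 0.0033221649462984258
clamp [-0.0873  0.0256] F clamp [-0.73  2.12] droll -0.002
```

Request:
{"name": "carry_out", "arguments": {"linear": [[-0.0002,-0.0008,0],[-0.0004,-0.0015,0],[-0.0004,-0.0015,0]], "roll": [0,0,0]}}

```text
clock: 14.43
tool_pos: [0.5391, 0.0622, 0.0586]
eef_rot: [-0.604, 0.797, 0.007, -0.001]
contact_force: [0.5, 2.3, 0.5]
opening: 0.005
```

```bash
python3 c.py
```

```text
14.43 [0.5391 0.0622 0.0586] yang 2.869 F [0.49 2.32 0.53] op 0.005475973544628029
clamp [-0.0874  0.0244] F clamp [-0.16  2.36] droll -0.002
```

Request:
{"name": "carry_out", "arguments": {"linear": [[-0.0002,-0.0008,0],[-0.0004,-0.0015,0],[-0.0004,-0.0015,0]], "roll": [0,0,0]}}

```text
clock: 14.68
tool_pos: [0.539, 0.0621, 0.0587]
eef_rot: [-0.605, 0.796, 0.008, -0.0]
contact_force: [0.7, 4.3, -1.3]
opening: 0.008
```

```bash
python3 c.py; python3 avg.py
```

```text
14.68 [0.539  0.0621 0.0587] yang 2.87 F [ 0.71  4.28 -1.28] op 0.007624586934562331
clamp [-0.0874  0.0243] F clamp [-0.47  4.31] droll -0.003
[[0.58, 5.58, -1.37], [1.23, 5.76, -1.79], [1.4, 4.15, -2.64], [1.21, 5.04, -1.78], [1.38, 4.59, -0.38], [1.08, 4.16, -0.8]] mean [ 1.15  4.88 -1.46] pos [0.539  0.0621 0.0587] [3.78511900e-05 2.49716111e-05 2.58901788e-05]
```

The post is against the lever: it stalls at clamp y 0.0243 with a mean push of 5 N, and it moved only 0.1 mm for 1.5 mm commanded. I'll back off along +y and lift clear.

Request:
{"name": "carry_out", "arguments": {"linear": [[0.0011,0.0038,0],[0.0027,0.0096,0],[0.0068,0.0241,0],[0.011,0.0385,0.005],[0.0136,0.048,0.04],[0.0136,0.048,0.08],[0.0,0.08,0.115],[-0.01,0.11,0.15]], "roll": [0,0,0,0,0,0,0,0]}}

```text
clock: 15.65
tool_pos: [0.5319, 0.1645, 0.2009]
eef_rot: [-0.604, 0.797, 0.008, -0.0]
contact_force: [0.6, 0.2, -0.5]
opening: 0.004
```

Request:
{"name": "carry_out", "arguments": {"linear": [[-0.02,0.03,0.01],[-0.04,0.06,0.02],[-0.06,0.09,0.03],[-0.08,0.12,0.03],[-0.1,0.15,0.03],[-0.12,0.18,0.03],[-0.14,0.21,0.03],[-0.15,0.23,0.03]], "roll": [0,0,0,0,0,0,0,0]}}

```text
clock: 16.32
tool_pos: [0.3773, 0.3994, 0.2321]
eef_rot: [-0.606, 0.795, 0.009, 0.0]
contact_force: [-0.6, 0.2, 0.8]
opening: 0.007
```

```bash
python3 - <<'E'
from h import *
st()
for n in ("top","scene"):
    p=snapshot(n)
    for k,z in (("post",.0615),("lever_pad",.041),("gauge",0),("tray",0),("driver",.013)):
        for r in tip_of(p,k)[:1]:
            X=w(p,r["pixel"],z); d=X[:2]-Q0[:2]; c,s=np.cos(Q0[2]),np.sin(Q0[2]); l=np.array([c*d[0]+s*d[1],-s*d[0]+c*d[1]])
            print(n,k,round(r["confidence"],2),np.round(l,4),np.round(X,4))
    save(p,n+"5.png",cv2.resize(p["img"][140:340,200:480],None,fx=2.8,fy=2.8,interpolation=cv2.INTER_CUBIC))
E
```

```text
16.32 [0.3773 0.3994 0.2321] yang 2.874 F [-0.55  0.2   0.77] op 0.007209674192698768
top post 0.48 [-0.0953  0.0109] [0.5277 0.0513 0.0615]
top lever_pad 0.73 [-0.1638 -0.0024] [0.4582 0.0572 0.041 ]
top gauge 0.56 [0.0267 0.2349] [0.706  0.2338 0.    ]
top tray 0.58 [-0.1104 -0.3137] [ 0.425  -0.2569  0.    ]
scene post 0.62 [-0.0872  0.0039] [0.5336 0.0425 0.0615]
scene lever_pad 0.9 [-0.161   0.0064] [0.4633 0.0649 0.041 ]
scene gauge 0.87 [0.0218 0.239 ] [0.7024 0.2391 0.    ]
scene tray 0.69 [-0.1142 -0.3251] [ 0.4183 -0.2669  0.    ]
scene driver 0.88 [ 0.0048 -0.1832] [ 0.5714 -0.1627  0.013 ]
```

View pics/top5.png

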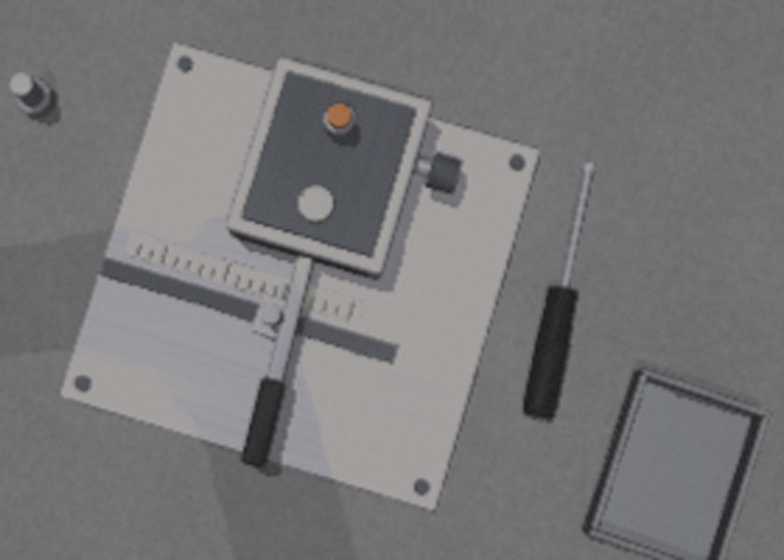

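View pics/scene5.png

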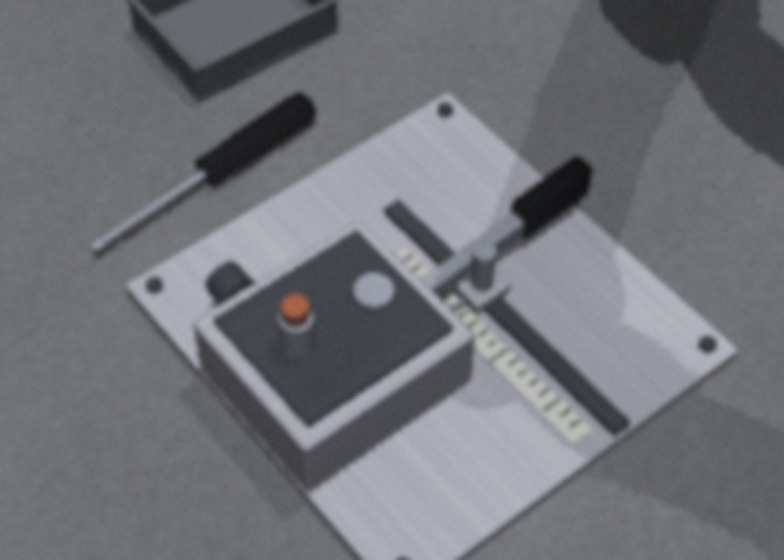

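The top view shows the post at (271,316) against the arm's back at about (285,318), with the grip at (263,420). The scene view also shows the post at (483,265) against the arm. The gauge, driver and tray are where they were, so I'll hand in.

```bash
python3 -c "
from h import *
st(); print(finish_job())"
```

```text
16.92 [0.3824 0.3938 0.2309] yang 2.866 F [-0.87  0.24 -0.19] op 0.006456730807373502
the job is handed in; nothing more can be done
None
```

The lever is left biting the sleeve, the tell-tale post is up against its back, and the job was handed in at about 17 s. No verdict is reported, so what follows rests on my own measurements.

- **Lever:** I pushed the grip along its arc against an even drag of about 3.5 N. Resistance started to rise at a lever angle of about 0.49 to 0.50 rad. I stopped at about 0.525 rad with a mean push of 10 N, where the last 1.1 mm added about 1.9 N. I then backed off and left it there.
- **Post:** I slid it along the rail against about 1.5 N of drag until it stalled against the lever. The mean push was about 5 N, and it moved only 0.1 mm for 1.5 mm commanded. I then withdrew the arm.

**Last checks:** Both final pictures show the post against the back of the arm. The gauge and tray are within about 9 mm of their first positions, about the scatter of these networks, and the driver looks unmoved. The robot was clear of everything.

**Disagreements:** The network positions for the post scattered by several millimetres (x by about 10 mm, y from 0.004 to 0.011 m, against 0.008 m expected). I relied on the felt contact and the pictures instead. Single force readings varied by about 1 N, so I averaged them. The first part of the bite looked softer than 2 N/mm, but the last step agreed with it. I had no way to measure the jaw force after letting go.

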